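Stop-button check on the lap grinder

ROBOT

A 7-joint arm with a two-finger parallel gripper is mounted at the origin on the work surface; the furniture and walls round the work are solid. World frame = base frame: x ahead of the robot, y to its left, z up, the work surface at z = 0. Lengths are in m, angles in rad, forces in N, time in s.
With the tool pointing down it reaches from about 0.425 to 0.825 m from the base axis. Payload 3.6 kg.
Tool frame: the origin (TCP) lies midway between the tips of the shut fingers; the grasp point (between the pads) lies 19 mm behind it; z points along the fingers, y is the line along which they close (so a half turn about z gives the same grasp; the last joint's range is limited). The gripper opens to 85 mm and grips with 20 to 120 N. Pads are 22 mm wide; open, the fingers measure 114 mm over their backs; the gripper's body (76 mm by 85 mm) begins 54 mm behind the grasp point. The pads swing forward as they close: fully open they stand 13 mm farther back than shut.
Start: joints at [1.121, 0.615, -0.013, 1.423, 0.008, 1.103, -0.04], TCP at [0.267, -0.592, 0.231] pointing down, gripper open.
Joint ranges: [-3.12, 3.12], [-0.3, 2.06], [-1.34, 1.32], [0.26, 2.42], [-1.36, 4.5], [0.01, 1.98], [-2.84, 2.84]. Speed limits (rad/s): [2.79, 2.79, 3.14, 3.14, 3.14, 3.14, 3.14].

INTERFACE

Orientations are given as a 3x3 rotation matrix whose columns are the frame's x, y, z axes.
In Python, from workcell import robot, read_camera, finish_job gives the robot as it stands.
- The arm moves only by the shell command python3 -m creep 'ROWS' [OPENING]. ROWS is JSON, a list of rows, each a list of 4 numbers: the shift along the tool's x, y, z in mm, then the turn about the tool's z in rad. A call has 1 to 20 rows; each row shifts and turns the commanded pose from where the row before left it, along the tool's axes as they then stand; what a row does not reach is not made up. A row lasts 1/12 s, in which the tool goes at most 41.7 mm and 7.16 degrees, less where a joint would pass 70% of its speed; a pose out of reach is approached as far as the arm can. A call with a gripper value outside its range is refused whole. OPENING is the opening, from 0 (shut) to 1 (fully open), set as the call begins (- or left out, the last holds). The fingers move at their own pace and stop on an object; the grip force is fixed at half the most. Time passes only in rows, so rows that do not move let the fingers close. It gives the time, the measured TCP pose, the force, the opening and the grip force at its end, in the units of the state.
- robot.get_obs(): the state, without advancing time (a new reading comes with each control period).
- read_camera(name): name is "scene" or "top" or "wrist"; returns a dict with "frame" (420x560x3 uint8, red, green, blue), "camera_matrix" (3x3 intrinsics, pixels), "rvec" (rotation vector, rad) and "tvec" (3), from world to camera coordinates, as OpenCV has them; the wrist camera has in their place "mount" (4x4, takes a point from camera to tool coordinates, whose origin is the TCP and whose axes are the flange's). Camera axes: x right, y down, z forward; pixel columns grow to the right and rows downward; lengths in m; the calibration is good to about 2 mm. A picture is of the moment at which its call begins: read the wrist's pose just before it. There is no depth.
- finish_job(): hands the job in; it is judged then, once.
The state is a dict: "time_s": time; "q": joint angles; "qvel": joint speeds; "effort": joint torques, N m; "position": TCP position; "orientation": TCP orientation; "force": force on the tool from outside, world axes, zero at the start; "wrist_torque": the same for the moment, N m; "width": opening from 0.0 (shut) to 1.0 (fully open); "gripper_force": force on a finger pad.
Only numpy, scipy, OpenCV 4.12 (cv2) and the standard library are available. Lean on these libraries where they do the work, as an engineer would, in place of code of your own. Each camera call takes 0.05 s, during which the arm holds its last target. There are 200 camera calls.

TASK

Before the first glass is ground, check the stop button of the bench lap grinder with the fingertips only, gripping and lifting nothing. Press the three-lobed mushroom button fully home and take the fingers off it so that it is seen to stay latched down, then push one of its lobes round clockwise (seen from above) until the latch lets go, and leave it to spring up and turn back. Then press the small round start button in to re-arm the grinder and let it come back up, leaving the speed dial and the things lying around as they are.

Things in the scene. Friction and masses are not known exactly. Their poses are not given: they have to be found in the camera images.
- lap_grinder: bench lap grinder: grey box 305 x 280 mm, 85 mm high, fixed. Origin on the table, x to its back, y to its left, z up; front edge at x = -165 mm. Behind: round basin (rim 104 mm high, 66 mm from the stop button's axis) with disc, clear shield to 147 mm, drip tube to 217 mm. On the front deck, 87 mm high, in a row at x = -112 mm: stop button (y = -72), start button (y = +28), speed dial (y = +94)
- stop_top (a point): middle of the domed top of the black mushroom stop button, on its vertical axis, 131.5 mm above the table when up; moves with the head. Head: hub of 20 mm radius and three round upright lobes (11 mm radius, centres 23 mm from the axis, outer ends at 34 mm), one along this point's -x, the others 120 degrees either way. Lobe tops lie 4.5 mm, undersides 22.5 mm below this point
- stop_button: the whole stop button (head and plunger); origin on its axis, 46.5 mm below point stop_top, same axes. When up, the head's underside is 22 mm above the deck plate; a steel bezel ring of 22 mm radius, 8 mm high, lies on the plate under it. The valleys between lobes are open at the side for a fingertip, with at least 30 mm free round the head above the deck
- stop_press (a joint): how far the stop button is pressed down, m: 0 up; it latches when pushed past 0.009 and then stays at 0.008 to 0.009; end stop 0.011. It takes 5 N to start and about 9 N to get past the latch; push it to the end stop, with 12 to 20 N
- stop_twist (a joint): how far the stop button's head is turned clockwise seen from above, rad: 0 at rest, end stop 1.05. A spring turns it back (0.025 N m at 0, 0.055 N m at 0.6 rad). When latched down, the latch lets go at about 0.55 to 0.6 rad and the head springs up
- start_top (a point): middle of the top of the small round start button, 108 mm above the table: a flat grey cap of 13 mm radius, 9 mm proud of a black round housing of 21 mm radius; pressed straight down
- start (a joint): how far the start button is pressed, m: 0 up, 0.005 fully in; it springs back by itself, fully in takes 5 N
- dial_mark (a point): a point 14 mm from the axis of the speed dial, a small black round knob of 17 mm radius with a white pointer line, its top 105 mm above the table, that turns easily and stands at any setting; not to be turned
- glass_strip: loose strip of clear glass, 60 x 146 x 4 mm, lying right of the grinder; origin at the centre of its underside
- marker: loose marker pen, 140 mm long and 12 mm thick, lying in front of the grinder; origin at the centre of its underside
- dropper_bottle: loose dropper bottle, 27 mm wide and 86 mm tall, standing left of the grinder; origin at the centre of its underside

How it is judged:
On the way, in this order (a step that is already met when the one before it is completed fails the run):
1. the stop button is pressed home and stays latched down with the fingers off it (value of joint stop_press above 0.006 m and contact force between each of the arm, the fingers and stop_button below 0.3 N), for 0.1 s.
2. the latched head is turned clockwise (value of joint stop_twist above 0.4 rad and value of joint stop_press above 0.005 m).
3. the stop button has sprung up and turned back (value of joint stop_press below 0.0015 m and value of joint stop_twist below 0.12 rad), for 0.1 s.
4. the start button is pressed in with the stop button up (value of joint start above 0.0035 m and value of joint stop_press below 0.0015 m), for 0.05 s.
At the end, for the whole second after the job is handed in: the stop button is up (within 1.5 mm) and turned back (within 0.12 rad), the start button is up (within 1 mm), the speed dial has not been turned by more than 4 mm at its rim, and the glass strip, marker and dropper bottle are within 10 mm of where they lay (all of step 3 and value of joint start below 0.001 m and distance of each of glass_strip, marker, dropper_bottle from where it was at the start of the episode below 0.01 m and distance of dial_mark from where it was at the start of the episode below 0.004 m); the robot touches nothing.
It fails at once if the stop button is gripped between the fingers or forced (more than 28 N on it while it is not at the bottom of its travel) (contact force between the fingers and stop_button above 28 N and value of joint stop_press below 0.0102 m).
It fails at once if the start button is pressed while the stop button is down (value of joint start above 0.002 m and value of joint stop_press above 0.005 m).
It fails at once if the speed dial is turned (distance of dial_mark from where it was at the start of the episode above 0.004 m).
It fails at once if a thing lying around is picked up or pushed away (distance of any of glass_strip, marker, dropper_bottle from where it was at the start of the episode above 0.01 m).
It also fails if it takes over 58 s, if anything falls off the work surface, if the arm or the gripper's body presses on something with over 40 N, if the wrist force passes 120 N, or if a joint passes its speed limit or range.

## Working session

There is one attempt and no reset: what is moved stays moved. The work goes in short steps, Python scripts to look and compute and a shell command to move; the robot and the scene stay as the last step left them, time stands still between calls to the robot, and variables do not carry over. Pictures are saved under pics/ and viewed, at most 13 in all, crops included, and the job is handed in when it is done.

```bash
mkdir -p pics; cat > h.py <<'E'
import numpy as np, cv2
from workcell import robot, read_camera, finish_job
def ray(c,u,v):
    R=cv2.Rodrigues(np.array(c["rvec"],float))[0];t=np.array(c["tvec"],float).ravel()
    d=R.T@np.linalg.inv(np.array(c["camera_matrix"]))@np.array([u,v,1.]); return -R.T@t,d
def onplane(c,u,v,z):
    o,d=ray(c,u,v); return o+d*(z-o[2])/d[2]
def proj(c,P):
    return cv2.projectPoints(np.array(P,float).reshape(-1,3),np.array(c["rvec"],float),np.array(c["tvec"],float),np.array(c["camera_matrix"],float),None)[0].reshape(-1,2)
E
python3 - <<'E'
from h import *
import pickle
o=robot.get_obs();print(o["time_s"],o["position"],np.round(o["orientation"],3),o["force"])
d={}
for n in("scene","top"):
    c=read_camera(n);d[n]=c;cv2.imwrite(f"pics/{n}0.png",c["frame"][:,:,::-1]);print(n,np.array(c["camera_matrix"]).tolist(),ray(c,280,210))
pickle.dump(d,open("c0.pkl","wb"))
E
```

```text
0.0 [ 0.26697691 -0.59178982  0.23013137] [[ 0.912  0.411 -0.001]
 [ 0.411 -0.912  0.002]
 [-0.    -0.003 -1.   ]] [-0.14633263 -1.18363604 -0.06412831]
scene [[445.90997771471365, 0.0, 279.446859019962], [0.0, 445.90997771471365, 215.10474625499947], [0.0, 0.0, 1.0]] (array([0.0175698 , 0.58399917, 0.81142782]), array([ 0.49204983, -0.57413855, -0.65451088]))
top [[486.52468573557064, 0.0, 273.33708624513076], [0.0, 486.52468573557064, 203.31888510878863], [0.0, 0.0, 1.0]] (array([3.38353796e-01, 4.39208846e-04, 1.08987035e+00]), array([ 0.17876918, -0.02076116, -0.98386314]))
```

View pics/scene0.png

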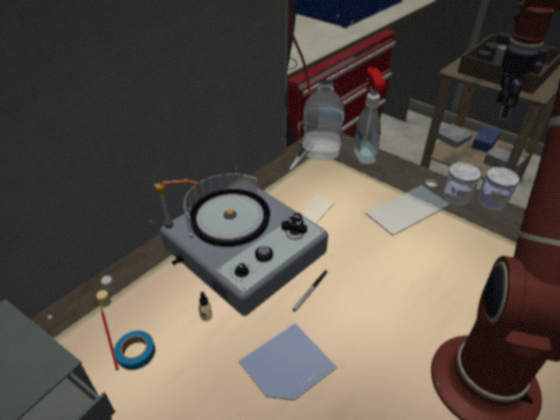

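View pics/top0.png

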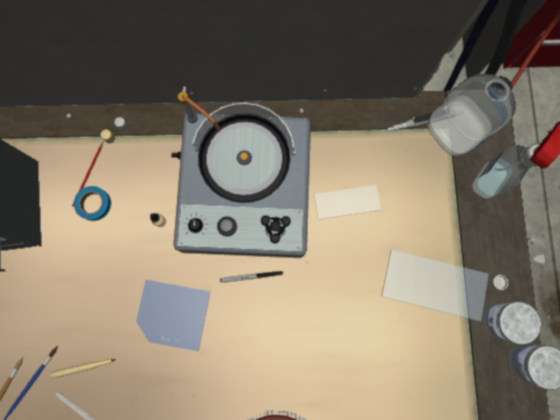

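The top view shows the stop button near (275,227), the start button near (227,226), the dial at (195,226) and the marker at (250,277). In the scene view, stop is near (294,224) and start near (264,254). I'll enlarge both to measure.

```bash
python3 - <<'E'
from h import *
import pickle
d=pickle.load(open("c0.pkl","rb"))
t=d["top"]["frame"][200:260,170:315,::-1];s=d["scene"]["frame"][200:290,220:335,::-1]
a=cv2.resize(t,None,fx=5,fy=5,interpolation=cv2.INTER_CUBIC);b=cv2.resize(s,None,fx=3,fy=3,interpolation=cv2.INTER_CUBIC)
im=np.zeros((575,800,3),np.uint8);im[:300,:725]=a;im[302:572,:345]=b
cv2.imwrite("pics/crop0.png",im)
# numbers: blobs
for n,(u0,v0,u1,v1) in {"top":(170,200,315,260),"scene":(220,200,335,290)}.items():
    g=cv2.cvtColor(d[n]["frame"],cv2.COLOR_RGB2GRAY)[v0:v1,u0:u1]
    k,l,st,ce=cv2.connectedComponentsWithStats((g<50).astype(np.uint8))
    for i in range(1,k):
        if st[i,4]>40: print(n,ce[i]+[u0,v0],st[i]+[u0,v0,0,0,0])
for z,u,v in((.1315,275,227),(.108,227,226),(.105,195,226)): print(onplane(d["top"],u,v,z))
for z,u,v in((.1315,294,224),(.108,264,254),(.105,242,269)): print(onplane(d["scene"],u,v,z))
E
```

```text
top [275.104 226.372] [262 217  28  26 250]
top [195.33009709 225.68932039] [189 219  13  13 103]
scene [250.43897216 229.31049251] [220 200  50  47 467]
scene [294.15413534 225.65413534] [282 214  24  20 266]
scene [294.66716196 267.76077266] [260 241  66  49 673]
scene [263.56756757 256.01801802] [256 250  16  11 111]
scene [241.34343434 271.01010101] [235 265  13  12  99]
[ 0.47838041 -0.00892595  0.1315    ]
[0.48618527 0.08856631 0.108     ]
[0.48818403 0.15418621 0.105     ]
[0.47353351 0.00345285 0.1315    ]
[0.47768254 0.09998657 0.108     ]
[0.48553631 0.16020819 0.105     ]
```

View pics/crop0.png

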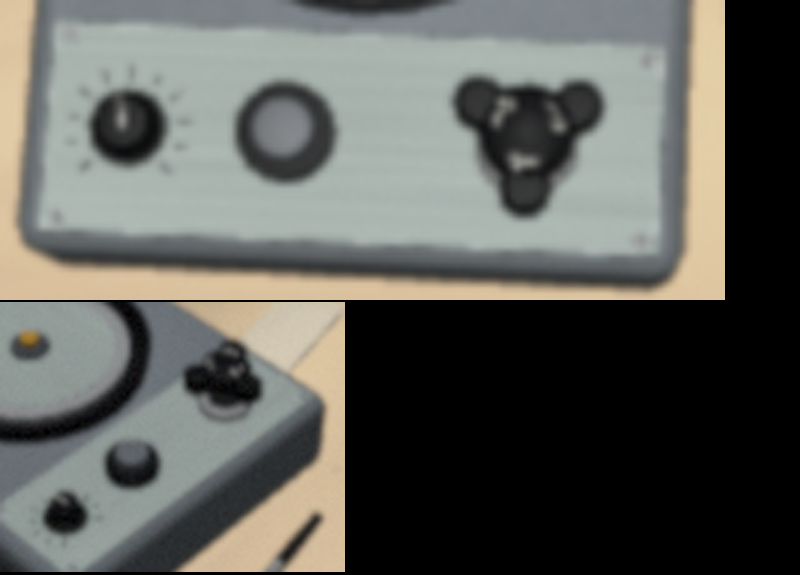

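```bash
cat >> h.py <<'E'
def tri(rays):
    A=np.zeros((3,3));b=np.zeros(3)
    for o,d in rays:
        d=d/np.linalg.norm(d);M=np.eye(3)-np.outer(d,d);A+=M;b+=M@o
    P=np.linalg.solve(A,b);return P,[round(1000*float(np.linalg.norm(np.cross(P-o,d/np.linalg.norm(d)))),1) for o,d in rays]
E
python3 - <<'E'
from h import *
import pickle
d=pickle.load(open("c0.pkl","rb"))
T=lambda x,y:((x+.5)/5-.5+170,(y+.5)/5-.5+200)
S=lambda x,y:((x+.5)/3-.5+220,(y-302+.5)/3-.5+200)
for n,a,b,z in [("lobeL",(478,101),(198,380),.127),("lobeR",(581,106),(232,352),.127),("lobeF",(524,193),(247,387),.127),("start",(281,127),(132,453),.108),("dial",(127,127),(65,507),.105)]:
    print(n,tri([ray(d["top"],*T(*a)),ray(d["scene"],*S(*b))]),onplane(d["top"],*T(*a),z),onplane(d["scene"],*S(*b),z))
E
```

```text
lobeL (array([0.49429432, 0.00969383, 0.1185357 ]), [1.3, 1.3]) [0.49405948 0.0102985  0.127     ] [0.48725447 0.01618054 0.127     ]
lobeR (array([ 0.49224309, -0.03103625,  0.12040721]), [0.2, 0.2]) [ 0.49105731 -0.03090559  0.127     ] [ 0.48786322 -0.02510139  0.127     ]
lobeF (array([ 0.45774459, -0.00699195,  0.12129981]), [0.5, 0.5]) [ 0.45658689 -0.00722058  0.127     ] [ 0.45459012 -0.00188365  0.127     ]
start (array([0.48796468, 0.09077089, 0.10645929]), [0.7, 0.7]) [0.4883018 0.0909991 0.108    ] [0.48630508 0.09157249 0.108     ]
dial (array([0.49167456, 0.15546304, 0.09937938]), [0.7, 0.7]) [0.49024923 0.1542005  0.105     ] [0.48855718 0.15912285 0.105     ]
```

```bash
python3 -m creep '[[0,0,0,0.1],[0,0,0,0.1],[0,0,0,0.1],[0,0,0,0.1],[0,0,0,0.094],[0,0,0,0]]' 0; python3 -m creep '[[3,-10,0,0],[6,-20,0,0],[9,-32,0,0],[9,-32,0,0],[9,-32,0,0],[9,-32,0,0],[9,-32,0,0],[9,-32,0,0],[9,-32,0,0],[9,-32,0,0],[9,-32,0,0],[9,-32,0,0],[9,-32,0,0],[9,-32,0,0],[9,-32,0,0],[9,-32,0,0],[9,-32,0,0],[9,-32,0,0],[6,-20,0,0],[0,0,0,0]]'
python3 - <<'E'
from h import *
import pickle
o=robot.get_obs();print(o["time_s"],o["position"],np.round(o["orientation"],3),o["force"],o["width"])
c=read_camera("wrist");c["obs"]=o;pickle.dump(c,open("w1.pkl","wb"));print(np.round(c["mount"],3),c["camera_matrix"])
cv2.imwrite("pics/w1.png",c["frame"][:,:,::-1])
E
```

```text
time_s: 0.6
position: [0.2674, -0.592, 0.2306]
orientation: [[0.997, -0.071, -0.001], [-0.071, -0.997, 0.001], [-0.001, -0.001, -1.0]]
force: [0.9, 0.0, -0.0]
width: 0.143
gripper_force: 0.0
time_s: 2.27
position: [0.4664, -0.0362, 0.2314]
orientation: [[0.998, -0.057, 0.001], [-0.057, -0.998, 0.004], [0.001, -0.004, -1.0]]
force: [-0.5, -0.0, -0.0]
width: -0.002
gripper_force: 0.0
2.2667 [ 0.46639322 -0.03622729  0.23141518] [[ 0.998 -0.057  0.001]
 [-0.057 -0.998  0.004]
 [ 0.001 -0.004 -1.   ]] [-0.47505487 -0.01665144 -0.02142727] -0.0017609862797614954
[[ 0.001 -0.951 -0.309  0.079]
 [ 1.     0.001 -0.     0.001]
 [ 0.    -0.309  0.951 -0.142]
 [ 0.     0.     0.     1.   ]] [[354.67619075   0.         275.78474651]
 [  0.         354.67619075 208.42884578]
 [  0.           0.           1.        ]]
```

View pics/w1.png

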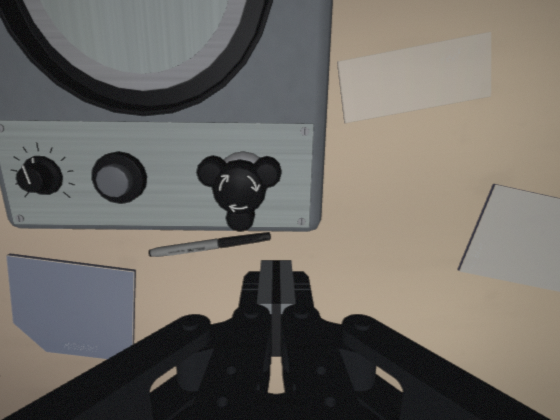

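The wrist view shows the lobes at about (211,171), (267,171) and (239,217), and the start cap at (112,181). The shut fingertips are at (276,262), about 15 mm wide along the closing line.

```bash
cat >> h.py <<'E'
def wray(c,u,v):
    o=c["obs"];M=np.eye(4);M[:3,:3]=o["orientation"];M[:3,3]=o["position"];M=M@np.array(c["mount"])
    return M[:3,3],M[:3,:3]@np.linalg.inv(np.array(c["camera_matrix"]))@np.array([u,v,1.])
def wplane(c,u,v,z):
    o,d=wray(c,u,v);return o+d*(z-o[2])/d[2]
E
python3 - <<'E'
from h import *
import pickle
d=pickle.load(open("c0.pkl","rb"));w=pickle.load(open("w1.pkl","rb"))
T=lambda x,y:((x+.5)/5-.5+170,(y+.5)/5-.5+200)
S=lambda x,y:((x+.5)/3-.5+220,(y-302+.5)/3-.5+200)
for n,a,b,c,z in [("lobeL",(478,101),(198,380),(211,171),.127),("lobeR",(581,106),(232,352),(267,171),.127),("lobeF",(524,193),(247,387),(239,217),.127),("start",(281,127),(132,453),(112,181),.108)]:
    print(n,tri([ray(d["top"],*T(*a)),ray(d["scene"],*S(*b)),wray(w,*c)]),wplane(w,*c,z))
g=cv2.resize(w["frame"][130:300,80:330,::-1],None,fx=3.2,fy=3.2,interpolation=cv2.INTER_CUBIC);cv2.imwrite("pics/w1c.png",g)
o=robot.get_obs();print(o["position"],o["qvel"].round(3))
E
```

```text
lobeL (array([0.49434056, 0.00947975, 0.11829385]), [1.4, 1.2, 0.3]) [0.49599481 0.00746107 0.127     ]
lobeR (array([ 0.49237137, -0.03138085,  0.12004189]), [0.3, 0.3, 0.4]) [ 0.49378843 -0.03204556  0.127     ]
lobeF (array([ 0.45814326, -0.00769664,  0.12025368]), [0.8, 0.7, 0.7]) [ 0.46059575 -0.00925371  0.127     ]
start (array([0.4882373 , 0.09022071, 0.10539826]), [1.1, 0.5, 0.7]) [0.4886753  0.08820884 0.108     ]
[ 0.46541939 -0.03948994  0.23128325] [ 0.048 -0.007  0.068  0.018  0.021  0.009  0.008]
```

View pics/w1c.png

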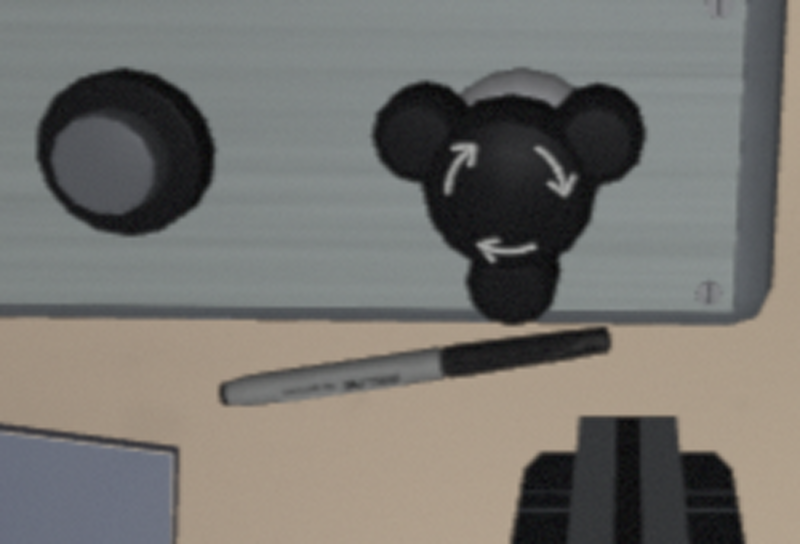

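```bash
python3 -m creep '[[5,-10,0,0],[5,-10,10,0],[5,-10,20,0],[0,0,20,0],[0,0,20,0],[0,0,10,0],[0,0,0,0],[0,0,0,0],[0,0,0,0],[0,0,0,0]]'
```

```text
time_s: 3.15
position: [0.4831, -0.0142, 0.1521]
orientation: [[0.998, -0.07, 0.002], [-0.07, -0.998, 0.0], [0.002, -0.0, -1.0]]
force: [0.1, -0.3, 0.1]
width: -0.003
gripper_force: 0.0
```

```bash
python3 -m creep '[[-1,-4,4,0],[0,0,4,0],[0,0,4,0],[0,0,2,0],[0,0,0,0],[0,0,0,0],[0,0,0,0]]'; python3 -m creep '[[0,0,2,0],[0,0,2,0],[0,0,2,0],[0,0,1,0],[0,0,0,0],[0,0,0,0]]'
```

```text
time_s: 3.73
position: [0.4817, -0.0101, 0.1374]
orientation: [[0.998, -0.07, 0.0], [-0.07, -0.998, 0.0], [0.0, -0.0, -1.0]]
force: [-0.1, 0.1, 0.5]
width: -0.001
gripper_force: 0.0
time_s: 4.23
position: [0.4817, -0.0101, 0.1306]
orientation: [[0.998, -0.07, 0.0], [-0.07, -0.998, 0.0], [0.0, -0.0, -1.0]]
force: [-1.3, -0.9, 4.0]
width: -0.002
gripper_force: 2.0
```

```bash
python3 -m creep '[[0,0,1,0],[0,0,1,0],[0,0,1,0],[0,0,1,0],[0,0,1,0],[0,0,0,0],[0,0,0,0]]'; python3 -m creep '[[0,0,1,0],[0,0,1,0],[0,0,1,0],[0,0,0,0],[0,0,0,0]]'
```

```text
time_s: 4.82
position: [0.4818, -0.0101, 0.1259]
orientation: [[0.998, -0.07, 0.001], [-0.07, -0.998, 0.0], [0.001, -0.0, -1.0]]
force: [-1.5, 0.1, 5.8]
width: -0.006
gripper_force: 3.1
time_s: 5.23
position: [0.4818, -0.0101, 0.1228]
orientation: [[0.998, -0.07, 0.001], [-0.07, -0.998, 0.0], [0.001, -0.0, -1.0]]
force: [-0.5, 0.5, 6.6]
width: -0.002
gripper_force: 3.0
```

```bash
python3 -m creep '[[0,0,1,0],[0,0,1,0],[0,0,0.5,0],[0,0,0,0],[0,0,0,0]]'; python3 -m creep '[[0,0,0.5,0],[0,0,0.5,0],[0,0,0,0],[0,0,0,0]]'
```

```text
time_s: 5.65
position: [0.4818, -0.0101, 0.1205]
orientation: [[0.998, -0.07, 0.001], [-0.07, -0.998, 0.0], [0.001, -0.0, -1.0]]
force: [-1.9, 0.5, 7.8]
width: 0.0
gripper_force: 4.0
time_s: 5.98
position: [0.4818, -0.0101, 0.1203]
orientation: [[0.998, -0.07, 0.001], [-0.07, -0.998, 0.0], [0.001, -0.0, -1.0]]
force: [-3.7, -0.7, 13.7]
width: 0.002
gripper_force: 6.7
```

```bash
python3 -m creep '[[0,0,-2,0],[0,0,-4,0],[0,0,-8,0],[0,0,-10,0],[0,0,-6,0],[0,0,0,0],[0,0,0,0],[0,0,0,0]]'
python3 - <<'E'
from h import *
import pickle
o=robot.get_obs();print(o["time_s"],o["position"],o["force"])
c=read_camera("scene");w=read_camera("wrist");w["obs"]=o;pickle.dump(w,open("w2.pkl","wb"))
s=cv2.resize(c["frame"][190:260,250:335,::-1],None,fx=4,fy=4,interpolation=cv2.INTER_CUBIC)
im=np.zeros((580,560,3),np.uint8);im[:280,:340]=s;im[280:580]=w["frame"][0:300,:,::-1]
cv2.imwrite("pics/s2.png",im)
E
```

```text
time_s: 6.65
position: [0.4813, -0.0101, 0.1485]
orientation: [[0.998, -0.07, -0.001], [-0.07, -0.998, 0.0], [-0.001, 0.0, -1.0]]
force: [-0.2, -0.1, -0.6]
width: -0.0
gripper_force: 0.0
6.65 [ 0.48130351 -0.01007559  0.14847162] [-0.16043418 -0.05242107 -0.56433449]
```

View pics/s2.png

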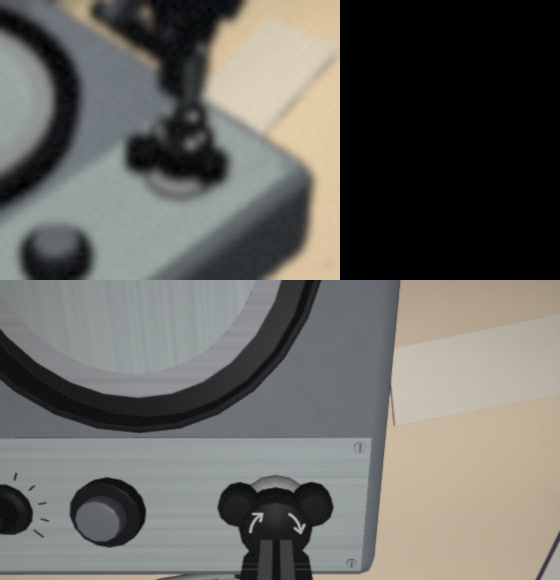

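The button stays down with the fingers off it: in the scene crop the bezel gap has shrunk, and the measured force is about zero. The arrows confirm that the front lobe must go towards +y. Next I set the fingertips to the right of the front lobe.

```bash
python3 -m creep '[[-5,6,-2,0],[-10,11,0,0],[-10,11,0,0],[-6,6,0,0],[0,0,0,0],[0,0,0,0],[0,0,8,0],[0,0,12,0],[0,0,12,0],[0,0,10,0],[0,0,0,0],[0,0,0,0],[0,0,0,0]]'; python3 -m creep '[[0,0,5,0],[0,0,5,0],[0,0,0,0],[0,0,0,0]]'
python3 - <<'E'
from h import *
import pickle
o=robot.get_obs()
c=read_camera("scene");w=read_camera("wrist")
s=cv2.resize(c["frame"][190:260,250:335,::-1],None,fx=4,fy=4,interpolation=cv2.INTER_CUBIC)
im=np.zeros((580,720,3),np.uint8);im[:280,:340]=s;im[280:580,:720]=cv2.resize(w["frame"][130:280,100:460,::-1],None,fx=2,fy=2)
cv2.imwrite("pics/s3.png",im)
E
```

```text
time_s: 7.83
position: [0.449, -0.0414, 0.1089]
orientation: [[0.998, -0.069, 0.001], [-0.069, -0.998, 0.0], [0.001, -0.0, -1.0]]
force: [-0.4, 0.4, 0.5]
width: -0.004
gripper_force: 0.0
time_s: 8.17
position: [0.4482, -0.0418, 0.0986]
orientation: [[0.998, -0.07, -0.001], [-0.07, -0.998, 0.0], [-0.001, -0.0, -1.0]]
force: [-1.2, -1.0, 0.4]
width: -0.001
gripper_force: 0.0
```

View pics/s3.png

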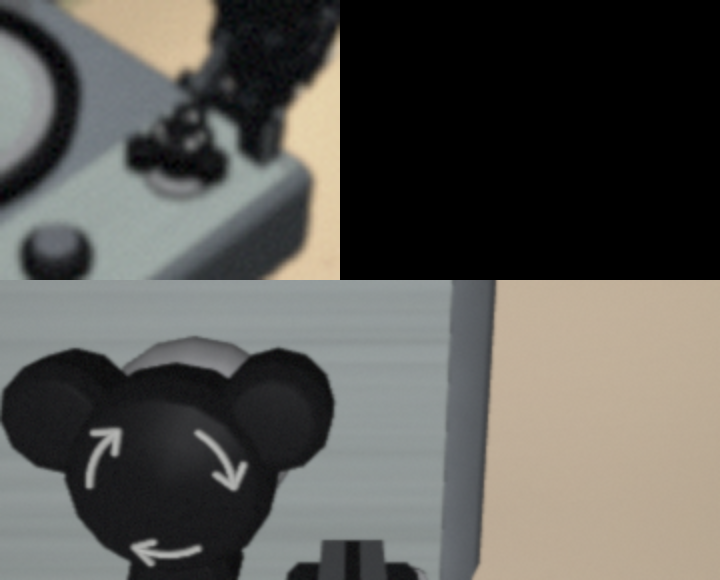

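The fingertips stand to the right of the front lobe and clear of it, near (350,560) in the picture. Now I push towards +y.

```bash
python3 -m creep '[[0,-2,0,0],[0,-2,0,0],[0,-2,0,0],[0,-2,0,0],[0,-2,0,0],[0,-2,0,0],[0,0,0,0],[0,0,0,0]]'; python3 -m creep '[[0,-2,0,0],[0,-2,0,0],[0,-2,0,0],[0,0,0,0],[0,0,0,0]]'; python3 -m creep '[[0,-2,0,0],[0,-2,0,0],[0,0,0,0],[0,0,0,0]]'
```

```text
time_s: 8.93
position: [0.4487, -0.0299, 0.0988]
orientation: [[0.998, -0.07, -0.001], [-0.07, -0.998, -0.0], [-0.001, 0.0, -1.0]]
force: [-2.0, -1.2, 1.1]
width: -0.002
gripper_force: 0.8
time_s: 9.35
position: [0.4482, -0.0233, 0.0985]
orientation: [[0.998, -0.07, -0.003], [-0.07, -0.998, 0.001], [-0.003, -0.0, -1.0]]
force: [-3.1, -1.5, 1.0]
width: 0.001
gripper_force: 1.6
time_s: 9.68
position: [0.4497, -0.0196, 0.0987]
orientation: [[0.998, -0.07, -0.0], [-0.07, -0.998, 0.0], [-0.001, -0.0, -1.0]]
force: [-3.9, -1.6, 0.7]
width: -0.002
gripper_force: 1.4
```

```bash
python3 -m creep '[[0,-2,0,0],[0,0,0,0],[0,-2,0,0],[0,0,0,0]]';  python3 -m creep '[[0,-2,0,0],[0,0,0,0],[0,0,0,0]]'
python3 - <<'E'
from h import *
import pickle
c=read_camera("scene");w=read_camera("wrist")
s=cv2.resize(c["frame"][190:260,250:335,::-1],None,fx=4,fy=4,interpolation=cv2.INTER_CUBIC)
im=np.zeros((580,720,3),np.uint8);im[:280,:340]=s;im[280:580,:720]=cv2.resize(w["frame"][130:280,100:460,::-1],None,fx=2,fy=2)
cv2.imwrite("pics/s4.png",im)
E
```

```text
time_s: 10.02
position: [0.4504, -0.0156, 0.0988]
orientation: [[0.998, -0.07, 0.0], [-0.07, -0.998, 0.0], [0.0, -0.0, -1.0]]
force: [-2.3, -2.1, -0.5]
width: -0.001
gripper_force: 1.5
time_s: 10.27
position: [0.4505, -0.0138, 0.0988]
orientation: [[0.998, -0.07, 0.0], [-0.07, -0.998, 0.0], [0.0, -0.0, -1.0]]
force: [-2.0, -3.2, -0.7]
width: -0.0
gripper_force: 1.7
```

View pics/s4.png

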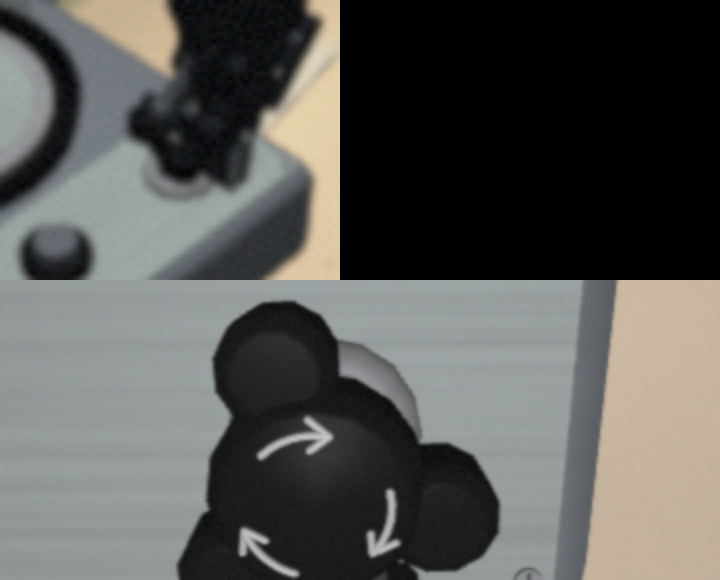

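The head has turned about 40° clockwise and the scene crop shows it raised, with the bezel uncovered, so the latch has let go. I back the finger off the way it came.

```bash
python3 -m creep '[[-2,2,0,0],[0,3,0,0],[0,4,0,0],[0,4,0,0],[0,4,0,0],[0,5,0,0],[0,5,0,0],[0,5,0,0],[0,0,0,0],[0,0,0,0],[0,0,0,0]]'; python3 -m creep '[[0,0,-10,0],[0,0,-20,0],[0,0,-20,0],[0,0,-10,0],[0,0,0,0],[0,0,0,0],[0,0,0,0]]'
python3 - <<'E'
from h import *
import pickle
o=robot.get_obs()
c=read_camera("scene");w=read_camera("wrist");w["obs"]=o;pickle.dump(w,open("w5.pkl","wb"))
s=cv2.resize(c["frame"][190:260,250:335,::-1],None,fx=4,fy=4,interpolation=cv2.INTER_CUBIC)
im=np.zeros((580,560,3),np.uint8);im[:280,:340]=s;im[280:580]=w["frame"][0:300,:,::-1]
cv2.imwrite("pics/s5.png",im)
E
```

```text
time_s: 11.28
position: [0.4461, -0.0455, 0.0988]
orientation: [[0.998, -0.07, 0.0], [-0.07, -0.998, 0.0], [0.0, -0.0, -1.0]]
force: [0.3, 0.4, -0.0]
width: -0.001
gripper_force: 0.0
time_s: 11.87
position: [0.4455, -0.0453, 0.1582]
orientation: [[0.998, -0.07, -0.001], [-0.07, -0.998, 0.0], [-0.001, -0.0, -1.0]]
force: [0.7, 0.1, 0.0]
width: 0.0
gripper_force: 0.0
```

View pics/s5.png

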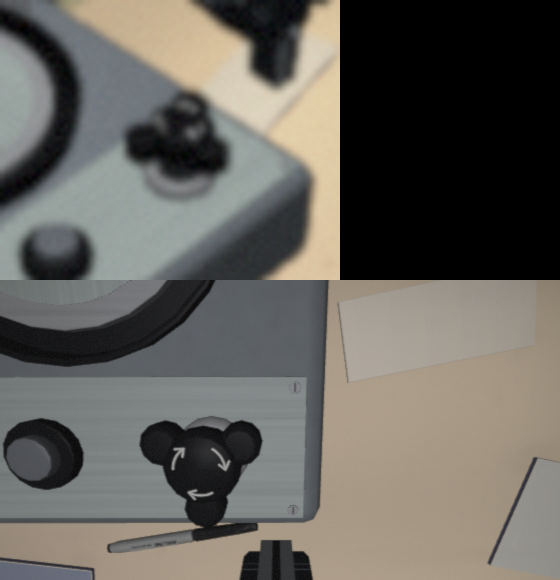

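The stop button is up and turned back. Next is the start button, at about (0.489, 0.090).

```bash
python3 -m creep '[[4,-10,0,0],[5,-20,0,0],[7,-28,0,0],[7,-28,0,0],[5,-25,0,0],[4,-17,0,0],[2,-10,0,0],[0,0,0,0],[0,0,0,0],[0,0,0,0],[0,0,0,0],[0,0,0,0]]'; python3 -m creep '[[0,0,10,0],[0,0,15,0],[0,0,10,0],[0,0,5,0],[0,0,0,0],[0,0,0,0],[0,0,0,0]]'
python3 - <<'E'
from h import *
o=robot.get_obs()
c=read_camera("scene");w=read_camera("wrist")
s=cv2.resize(c["frame"][200:290,220:335,::-1],None,fx=3,fy=3,interpolation=cv2.INTER_CUBIC)
im=np.zeros((580,560,3),np.uint8);im[:270,:345]=s;im[280:580]=w["frame"][0:300,:,::-1]
cv2.imwrite("pics/s6.png",im)
E
```

```text
time_s: 12.97
position: [0.4895, 0.0881, 0.1589]
orientation: [[0.997, -0.073, -0.0], [-0.073, -0.997, -0.001], [-0.0, 0.001, -1.0]]
force: [0.6, -0.5, -1.2]
width: -0.002
gripper_force: 0.0
time_s: 13.55
position: [0.4902, 0.0895, 0.1194]
orientation: [[0.998, -0.071, 0.001], [-0.071, -0.998, 0.0], [0.001, -0.0, -1.0]]
force: [0.4, 0.1, -0.6]
width: -0.0
gripper_force: 0.0
```

View pics/s6.png

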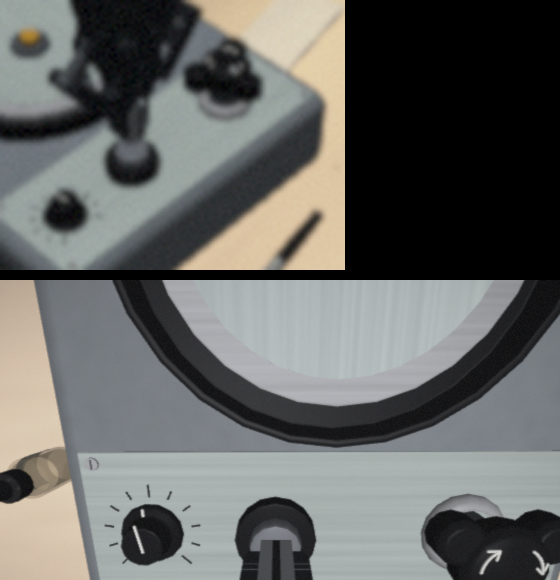

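The fingertips are centred over the start cap at (275,540). I press it.

```bash
python3 -m creep '[[-1,0,3,0],[0,0,4,0],[0,0,3,0],[0,0,2,0],[0,0,1,0],[0,0,1,0],[0,0,0,0],[0,0,0,0]]'; python3 -m creep '[[0,0,1,0],[0,0,1,0],[0,0,0.5,0],[0,0,0,0],[0,0,0,0]]'
```

```text
time_s: 14.32
position: [0.4885, 0.0897, 0.105]
orientation: [[0.998, -0.07, -0.0], [-0.07, -0.998, 0.0], [-0.0, -0.0, -1.0]]
force: [-1.8, -0.0, 3.9]
width: -0.002
gripper_force: 1.7
time_s: 14.73
position: [0.4885, 0.0897, 0.1031]
orientation: [[0.998, -0.07, -0.0], [-0.07, -0.998, 0.0], [-0.0, -0.0, -1.0]]
force: [-3.7, 0.4, 8.9]
width: -0.006
gripper_force: 4.6
```

Fully in: 8.9 N with the tip at 0.103 m. I retreat and check.

```bash
python3 -m creep '[[0,0,0,0],[0,0,-3,0],[0,0,-6,0],[0,0,-12,0],[0,0,-20,0],[0,0,-20,0],[0,0,-10,0],[0,0,0,0],[0,0,0,0],[0,0,0,0],[0,0,0,0],[0,0,0,0],[0,0,0,0]]'
python3 - <<'E'
from h import *
import pickle
d=pickle.load(open("c0.pkl","rb"));c=read_camera("scene")
D=cv2.absdiff(c["frame"],d["scene"]["frame"]).max(2)
for n,(u0,v0,u1,v1) in dict(dial=(230,260,254,282),start=(253,250,275,265),stop=(280,212,308,240),bottle=(195,288,215,324),marker=(290,268,330,312)).items(): print(n,(D[v0:v1,u0:u1]>40).sum(),D[v0:v1,u0:u1].mean())
s=cv2.resize(c["frame"][180:330,180:340,::-1],None,fx=3.5,fy=3.5,interpolation=cv2.INTER_CUBIC);cv2.imwrite("pics/s7.png",s)
o=robot.get_obs();print(o["position"],o["force"],abs(o["qvel"]).max())
E
```

```text
time_s: 15.82
position: [0.4883, 0.0896, 0.1726]
orientation: [[0.998, -0.07, -0.001], [-0.07, -0.998, -0.0], [-0.001, 0.0, -1.0]]
force: [-0.4, -0.2, -0.0]
width: -0.001
gripper_force: 0.0
dial 0 5.691287878787879
start 0 5.066666666666666
stop 0 5.2895408163265305
bottle 0 6.370833333333334
marker 0 6.723295454545455
[0.48840509 0.0896485  0.17278106] [-0.29051061  0.00863073 -0.43221205] 0.004973020511470572
```

View pics/s7.png

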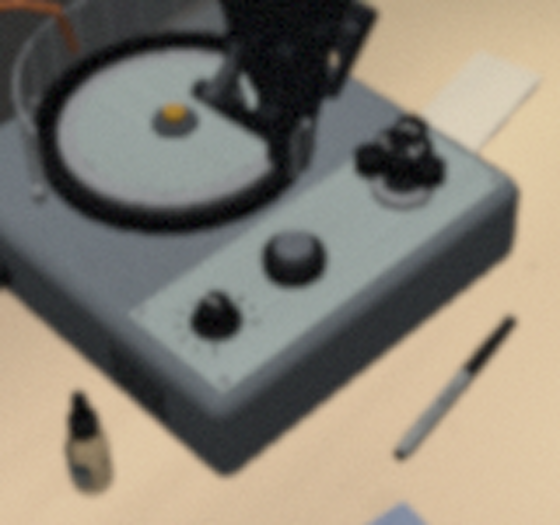

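Both buttons are up, the dial, marker and bottle match the first image to within noise, and the robot is clear of everything.

```bash
python3 -c "
from workcell import finish_job
print(finish_job())"
```

```text
the job is handed in; nothing more can be done
None
```

The stop button was pressed, seen latched and twisted free, the start button was pressed and came back up, and the job is handed in at about 16 s; the call returned no verdict, but before hand-in the buttons, dial, marker and bottle matched the first picture, and the fingers never came near the glass strip.

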